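Roll the steel roller onto the red line

ROBOT

A 6-joint arm with a two-finger parallel gripper is mounted at the origin on the work surface; the furniture and walls round the work are solid. World frame = base frame: x ahead of the robot, y to its left, z up, the work surface at z = 0. Lengths are in m, angles in degrees, forces in N, time in s.
With the tool pointing down it reaches from about 0.35 to 0.875 m from the base axis. Payload 4.2 kg.
Tool frame: the origin (TCP) lies on the centre line of the jaws, within the pads' length; the fingertips stand 25 mm ahead of it and the grasp point (between the pads) lies 6 mm ahead of it; z points along the fingers, y is the line along which they close (so a half turn about z gives the same grasp; the last joint's range is limited). The gripper opens to 87 mm and grips with 3 to 60 N. Pads are 19 mm wide; open, the fingers measure 117 mm over their backs; the gripper's body (75 mm by 190 mm) begins 51 mm behind the grasp point.
Start: joints at [-62.017, 22.042, 0.453, 0, -68.411, -14.817], TCP at [0.142, -0.609, 0.248] pointing down, gripper open.
Joint ranges: [-179.83, 179.83], [-69.29, 118.12], [-61.27, 80.66], [-181.25, 117.63], [-171.15, -9.14], [-177.46, 177.46]. Speed limits (degrees/s): [159.86, 159.86, 180, 180, 180, 180].

INTERFACE

Orientations are given as a 3x3 rotation matrix whose columns are the frame's x, y, z axes.
In Python, from station import r gives the robot as it stands.
- The arm moves only by the tool move_arm, never from a script. Its argument "series" is a list of rows, each an object with "grip": the opening, from 0 (shut) to 1 (fully open); "xyz": the shift along the tool's x, y, z in mm, a list of three; "angular": the turn, a rotation vector about the tool's x, y, z in rad, a list of three. A call has 1 to 10 rows; each row is the pose to reach, as a shift and turn from the pose commanded when the call began, along the tool's axes at that moment; what a row does not reach only later rows make up. A row lasts 1/10 s, in which the tool goes at most 50 mm and 8.59 degrees, less where a joint would pass 70% of its speed; a pose out of reach is approached as far as the arm can. A call with a gripper value outside its range is refused whole. The fingers move at their own pace and stop on an object; the grip force is fixed at half the most. Time passes only in rows, so rows that repeat a pose let the fingers close. It gives the time, the measured TCP pose, the force, the opening and the grip force at its end, in the units of the state.
- r.sense(): the state, without advancing time (a new reading comes with each control period).
- r.capture(name): name is "scene" or "top"; returns a dict with "img" (420x560x3 uint8, red, green, blue), "camera_matrix" (3x3 intrinsics, pixels), "rvec" (rotation vector, rad) and "tvec" (3), from world to camera coordinates, as OpenCV has them. Camera axes: x right, y down, z forward; pixel columns grow to the right and rows downward; lengths in m; the calibration is good to about 2 mm. A picture is of the moment at which its call begins. There is no depth.
- r.finish_job(): hands the job in; it is judged then, once.
The state is a dict: "time_s": time; "joints": joint angles; "joint_velocities": joint speeds; "effort": joint torques, N m; "tcp_pos": TCP position; "ee_rot": TCP orientation; "wrist_force": force on the tool from outside, world axes, zero at the start; "moment": the same for the moment, N m; "gripper_width": opening from 0.0 (shut) to 1.0 (fully open); "gripper_force": force on a finger pad.
Only numpy, scipy, OpenCV 4.12 (cv2) and the standard library are available. Lean on these libraries where they do the work, as an engineer would, in place of code of your own. Each camera call takes 0.05 s, during which the arm holds its last target. There are 200 camera calls.

TASK

With a fingertip, push the top of the steel roller sideways, in as many strokes as you need, so that it rolls rather than slides across the black mat and comes to rest centred over the red line, lying along it. Do not pick it up at any time, and leave the other things on the bench where they are.

Things in the scene. Friction and masses are not known exactly. Their poses are not given: they have to be found in the camera images.
- roller: solid steel cylinder, 32 mm diameter, 140 mm long, about 0.35 kg, lying on the mat. Origin at its centre (16 mm above the mat); x is its long axis; z points through a narrow blue stripe on its side, on top at the start. A fingertip pressed lightly on its top and moved sideways rolls it half as far, until the tip runs off; let go, it soon stops. From behind, a tip above mid-height tends to jam it
- board: fixed marking-out board: aluminium base 190 x 230 mm with a black rubber mat (176 x 200 mm) whose top is 14 mm above the worktop. Origin under its middle at worktop height; the roller lies along its x (to within a few degrees) and rolls along its y; z up. An aluminium stop rail 14 mm wide stands 8 mm above the mat along each end, its inner face 101 mm from the middle
- red_line: flat red line on the mat, 172 mm long and 12 mm wide, parallel to the roller, 60 mm from the board's middle along the board's y, on the one side or the other. Origin at its middle on the mat's top; x along the line, y across it
- yellow_line: a like line in yellow on the other side of the board's middle; not the target; same axes
- can: orange drinks can, upright, 66 mm diameter, 115 mm tall; bystander; origin under its centre
- test_jar: white hydrometer test jar, upright, foot 76 mm, 236 mm tall; bystander; origin under its centre
- carton: small brown parts carton 90 x 121 x 75 mm; bystander; origin under its centre

How it is judged (in metres and radians):
On the way:
1. the roller rolls: its blue stripe, on top at the start, turns to the underside (angle between roller's own z axis and vertical above 2.2 rad), for 0.02 s.
At the end, for the whole second after the job is handed in: the roller lies at rest on the mat, its centre within 8 mm of the red line's middle line and within 30 mm of its midpoint along it, parallel to it within 8 degrees (0.14 rad) (y of roller in the frame of red_line between -0.008 and 0.008 m and x of roller in the frame of red_line between -0.03 and 0.03 m and angle between the x axis of roller and the x axis of red_line, either way round below 0.14 rad and linear speed of roller below 0.01 m/s and angular speed of roller below 0.3 rad/s and z of roller in the frame of board between 0.026 and 0.034 m); the robot touches nothing.
It fails at once if the roller is lifted more than 10 mm off the mat (z of roller in the frame of board above 0.04 m).
It fails at once if the can, the test jar or the carton is moved more than 15 mm (distance of any of can, test_jar, carton from where it was at the start of the episode above 0.015 m).
It also fails if it takes over 48 s, if anything falls off the work surface, if the arm or the gripper's body presses on something with over 40 N, if the wrist force passes 120 N, or if a joint passes its speed limit or range.

## Working session

There is one attempt and no reset: what is moved stays moved. The work goes in short steps, Python scripts to look and compute and a tool call to move; the robot and the scene stay as the last step left them, time stands still between calls to the robot, and variables do not carry over. Pictures are saved under pics/ and viewed, at most 10 in all, crops included, and the job is handed in when it is done.

Besides the shell and the picture viewer there is one more tool, called after "Emit:" as name(argument=value, ...), one argument or row to a line, values as JSON. move_arm: Moves the arm, as the interface text tells. Its arguments: {"type":"object","properties":{"series":{"type":"array"}},"required":["series"]}

```bash
mkdir -p pics
python3 - <<'E'
from station import r
import cv2
for n in("scene","top"):
    c=r.capture(n); cv2.imwrite(f"pics/{n}0.png",c["img"][:,:,::-1])
    print(n,c["camera_matrix"].tolist(),c["rvec"],c["tvec"])
s=r.sense();print(s["time_s"],s["tcp_pos"],s["ee_rot"],s["wrist_force"],s["gripper_width"])
E
```

```text
scene [[384.87242638706033, 0.0, 275.6091408614204], [0.0, 384.87242638706033, 206.5303031163165], [0.0, 0.0, 1.0]] [ 1.07915223  2.17204333 -1.18496456] [ 0.13181    -0.25399573  1.35570395]
top [[471.18992060848973, 0.0, 284.9885254846781], [0.0, 471.18992060848973, 217.4410843679205], [0.0, 0.0, 1.0]] [ 2.12602081 -2.18895879  0.05273948] [0.27815889 0.5205719  0.95717078]
0.1 [ 0.14224786 -0.60809953  0.2465666 ] [[-9.73760909e-01 -2.27572841e-01 -5.41675571e-04]
 [-2.27573463e-01  9.73759115e-01  1.87206256e-03]
 [ 1.01430930e-04  1.94621233e-03 -9.99998101e-01]] [-0.11092632  0.14435234  0.5691804 ] 1.003401629360807
```

View pics/scene0.png

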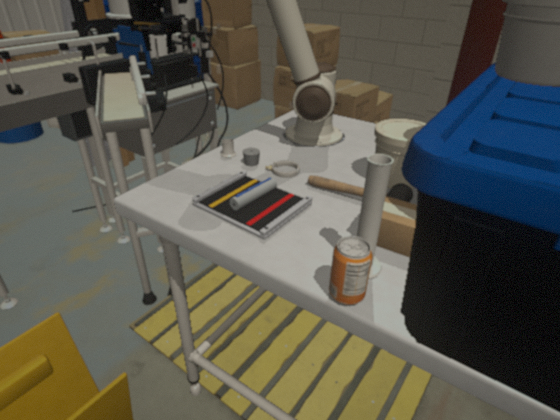

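View pics/top0.png

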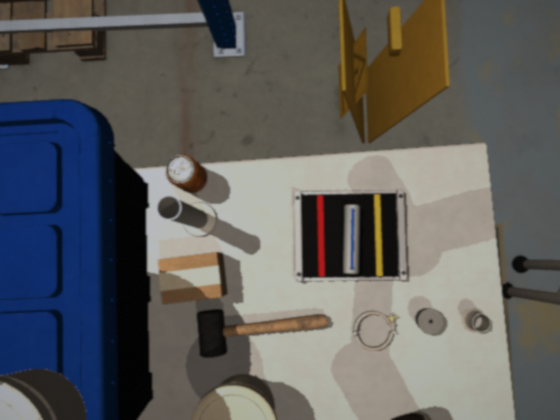

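The scene view shows the board with the roller between the yellow and red lines. In the top view the red line is at about (321,235), the roller with its blue stripe at (352,239) and the yellow line at (378,235). The way is clear from roller to red line, and the bystanders are well to the left.

```bash
cat > h.py <<'E'
from station import r
import cv2, numpy as np
def to_plane(c,px,z):
    R=cv2.Rodrigues(np.array(c["rvec"],float))[0]; t=np.array(c["tvec"],float).ravel()
    px=np.atleast_2d(np.array(px,float)); d=np.linalg.solve(c["camera_matrix"],np.c_[px,np.ones(len(px))].T)
    o=-R.T@t; d=R.T@d
    return (o[:,None]+d*(z-o[2])/d[2]).T
def line(c,mask,z):
    n,l,s,ce=cv2.connectedComponentsWithStats(mask.astype(np.uint8))
    k=1+np.argmax(s[1:,4]); ys,xs=np.where(l==k)
    P=to_plane(c,np.c_[xs,ys],z)[:,:2]
    (cx,cy),(w,h),a=cv2.minAreaRect(P.astype(np.float32))
    _,_,vt=np.linalg.svd(P-P.mean(0),full_matrices=False); u=vt[0]
    L=(P-P.mean(0))@u; m=P.mean(0)+u*(L.max()+L.min())/2
    return m,u*np.sign(u[0] if abs(u[0])>.5 else u[1]),L.max()-L.min(),s[k,4]
def masks(c,box=(285,180,415,290)):
    im=c["img"].astype(int); R,G,B=im[...,0],im[...,1],im[...,2]
    x0,y0,x1,y1=box; w=np.zeros(R.shape,bool); w[y0:y1,x0:x1]=1
    return dict(red=w&(R>120)&(G<70),yellow=w&(R>120)&(G>90)&(B<80),blue=w&(B>R+40))
E
python3 - <<'E'
from h import *
c=r.capture("top");m=masks(c)
for k,z in(("red",.014),("yellow",.014),("blue",.046)): print(k,line(c,m[k],z))
im=c["img"].astype(int)
g=(im.min(2)>75)&~m["red"]&~m["yellow"]; g[:, :335]=0; g[:,368:]=0; g[:198]=0; g[278:]=0
g|=m["blue"]
print("roller",line(c,g,.036))
for b in ((0.0,-.2),):pass
print(to_plane(c,[[186,173],[172,208],[190,270]],0))
R=cv2.Rodrigues(c["rvec"])[0]; print("cam",-R.T@np.ravel(c["tvec"]))
print(r.sense()["joints"])
cv2.imwrite("pics/crop.png",cv2.resize(c["img"][170:300,270:430,::-1],None,fx=4,fy=4,interpolation=cv2.INTER_CUBIC))
E
```

```text
red (array([0.48986321, 0.18951055]), array([ 0.99993004, -0.01182879]), np.float64(0.17102899328623547), np.int32(478))
yellow (array([0.48842781, 0.06949972]), array([ 0.99988663, -0.01505761]), np.float64(0.17024015473852305), np.int32(491))
blue (array([0.48002302, 0.12721508]), array([ 0.99880179, -0.04893868]), np.float64(0.1200925237249543), np.int32(163))
roller (array([0.48050633, 0.1285004 ]), array([ 0.99805117, -0.06240089]), np.float64(0.1422859888168379), np.int32(936))
[[0.63527688 0.47796701 0.        ]
 [0.55920984 0.50940122 0.        ]
 [0.4239829  0.47118117 0.        ]]
cam [0.44149294 0.22576678 1.00928525]
[-6.20157206e+01  2.20826592e+01  3.99732319e-01 -1.89820985e-02
 -6.84108112e+01 -1.48159741e+01]
```

View pics/crop.png

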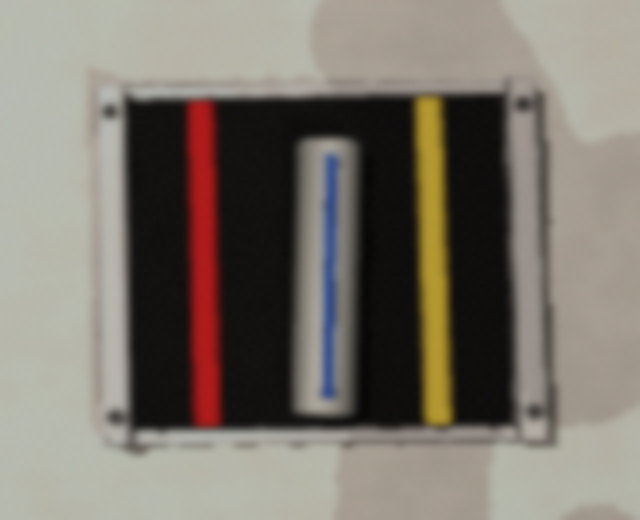

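Emit:
move_arm(
  series=[
    {"grip": 0, "xyz": [-25, 32, 0], "angular": [0, 0, 0]},
    {"grip": 0, "xyz": [-50, 64, 0], "angular": [0, 0, 0]},
    {"grip": 0, "xyz": [-75, 96, 0], "angular": [0, 0, 0]},
    {"grip": 0, "xyz": [-100, 128, 0], "angular": [0, 0, 0]},
    {"grip": 0, "xyz": [-125, 160, 0], "angular": [0, 0, 0]},
    {"grip": 0, "xyz": [-150, 192, 0], "angular": [0, 0, 0]},
    {"grip": 0, "xyz": [-175, 224, 0], "angular": [0, 0, 0]},
    {"grip": 0, "xyz": [-200, 256, 0], "angular": [0, 0, 0]},
    {"grip": 0, "xyz": [-225, 286, 0], "angular": [0, 0, 0]},
    {"grip": 0, "xyz": [-247, 316, 0], "angular": [0, 0, 0]},
  ],
)

```text
time_s: 1.15
tcp_pos: [0.3113, -0.2431, 0.2476]
ee_rot: [[-0.974, -0.228, 0.0], [-0.228, 0.974, -0.0], [-0.0, -0.0, -1.0]]
wrist_force: [0.5, -0.2, -0.2]
gripper_width: 0.172
gripper_force: 0.0
```

Emit:
move_arm(
  series=[
    {"grip": 0, "xyz": [-25, 32, 0], "angular": [0, 0, 0.03]},
    {"grip": 0, "xyz": [-50, 64, 0], "angular": [0, 0, 0.06]},
    {"grip": 0, "xyz": [-75, 96, 0], "angular": [0, 0, 0.09]},
    {"grip": 0, "xyz": [-100, 128, 0], "angular": [0, 0, 0.12]},
    {"grip": 0, "xyz": [-125, 160, 0], "angular": [0, 0, 0.15]},
    {"grip": 0, "xyz": [-150, 192, 0], "angular": [0, 0, 0.18]},
    {"grip": 0, "xyz": [-175, 224, 0], "angular": [0, 0, 0.21]},
    {"grip": 0, "xyz": [-200, 256, 0], "angular": [0, 0, 0.24]},
    {"grip": 0, "xyz": [-225, 286, 0], "angular": [0, 0, 0.272]},
    {"grip": 0, "xyz": [-247, 316, 0], "angular": [0, 0, 0.272]},
  ],
)

```text
time_s: 2.15
tcp_pos: [0.4798, 0.121, 0.2473]
ee_rot: [[-0.999, 0.042, -0.0], [0.042, 0.999, -0.0], [0.0, -0.0, -1.0]]
wrist_force: [0.7, 0.3, 0.2]
gripper_width: 0.008
gripper_force: 0.0
```

Run:
```python
from h import *
s=r.sense();print(s["time_s"],s["tcp_pos"],s["ee_rot"],s["wrist_force"],s["gripper_width"])
c=r.capture("scene"); cv2.imwrite("pics/s1.png",cv2.resize(c["img"][60:250,170:390,::-1],None,fx=3,fy=3))
```

```text
2.15 [0.4798489  0.12104195 0.24734041] [[-9.99105751e-01  4.22804130e-02 -2.55986752e-04]
 [ 4.22804453e-02  9.99105775e-01 -1.22099019e-04]
 [ 2.50595446e-04 -1.32813066e-04 -9.99999960e-01]] [0.6957166  0.32198662 0.17491443] 0.00806828039000549
```

View pics/s1.png

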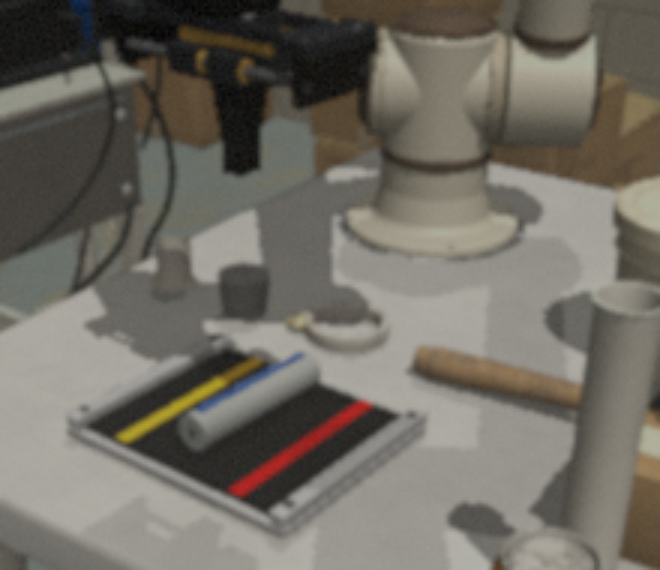

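The picture shows the closed, flat-bottomed fingertip at crop (240,165), about 30 mm across and clear above the bench. Next it comes down over the roller's near side.

Emit:
move_arm(
  series=[
    {"grip": 0, "xyz": [0, -3, 40], "angular": [0, 0, 0]},
    {"grip": 0, "xyz": [0, -3, 80], "angular": [0, 0, 0]},
    {"grip": 0, "xyz": [0, -3, 120], "angular": [0, 0, 0]},
    {"grip": 0, "xyz": [0, -3, 150], "angular": [0, 0, 0]},
    {"grip": 0, "xyz": [0, -3, 165], "angular": [0, 0, 0]},
    {"grip": 0, "xyz": [0, -3, 171], "angular": [0, 0, 0]},
    {"grip": 0, "xyz": [0, -3, 173], "angular": [0, 0, 0]},
    {"grip": 0, "xyz": [0, -3, 174], "angular": [0, 0, 0]},
    {"grip": 0, "xyz": [0, -3, 175], "angular": [0, 0, 0]},
    {"grip": 0, "xyz": [0, -3, 175], "angular": [0, 0, 0]},
  ],
)

```text
time_s: 3.2
tcp_pos: [0.4797, 0.1166, 0.0733]
ee_rot: [[-0.999, 0.042, 0.001], [0.042, 0.999, 0.001], [-0.001, 0.001, -1.0]]
wrist_force: [0.3, -0.3, -0.2]
gripper_width: 0.005
gripper_force: 0.0
```

Emit:
move_arm(
  series=[
    {"grip": 0, "xyz": [0, 0, 1], "angular": [0, 0, 0]},
    {"grip": 0, "xyz": [0, 0, 1], "angular": [0, 0, 0]},
  ],
)

```text
time_s: 3.4
tcp_pos: [0.4794, 0.1164, 0.0718]
ee_rot: [[-0.999, 0.042, 0.001], [0.042, 0.999, 0.0], [-0.001, 0.0, -1.0]]
wrist_force: [0.8, 0.4, 0.8]
gripper_width: 0.006
gripper_force: 0.0
```

Emit:
move_arm(
  series=[
    {"grip": 0, "xyz": [0, 0, 1], "angular": [0, 0, 0]},
    {"grip": 0, "xyz": [0, 0, 1], "angular": [0, 0, 0]},
  ],
)

```text
time_s: 3.6
tcp_pos: [0.4795, 0.1164, 0.0708]
ee_rot: [[-0.999, 0.042, 0.0], [0.042, 0.999, 0.0], [-0.0, 0.0, -1.0]]
wrist_force: [-0.9, 0.0, 2.2]
gripper_width: 0.003
gripper_force: 1.0
```

Emit:
move_arm(
  series=[
    {"grip": 0, "xyz": [0, 0, 0.5], "angular": [0, 0, 0]},
    {"grip": 0, "xyz": [0, 0, 0.5], "angular": [0, 0, 0]},
  ],
)

```text
time_s: 3.8
tcp_pos: [0.4795, 0.1164, 0.0706]
ee_rot: [[-0.999, 0.042, 0.0], [0.042, 0.999, -0.0], [-0.0, 0.0, -1.0]]
wrist_force: [-1.2, -1.2, 4.5]
gripper_width: 0.008
gripper_force: 2.4
```

Emit:
move_arm(
  series=[
    {"grip": 0, "xyz": [0, 4, 0.5], "angular": [0, 0, 0]},
    {"grip": 0, "xyz": [0, 9, 0.5], "angular": [0, 0, 0]},
    {"grip": 0, "xyz": [0, 15, 0.5], "angular": [0, 0, 0]},
    {"grip": 0, "xyz": [0, 21, 0.5], "angular": [0, 0, 0]},
    {"grip": 0, "xyz": [0, 27, 0.5], "angular": [0, 0, 0]},
    {"grip": 0, "xyz": [0, 32, 0.5], "angular": [0, 0, 0]},
    {"grip": 0, "xyz": [0, 36, 0.5], "angular": [0, 0, 0]},
    {"grip": 0, "xyz": [0, 38, 0.5], "angular": [0, 0, 0]},
    {"grip": 0, "xyz": [0, 39, 0.5], "angular": [0, 0, 0]},
    {"grip": 0, "xyz": [0, 39, 0.5], "angular": [0, 0, 0]},
  ],
)

```text
time_s: 4.8
tcp_pos: [0.4818, 0.1561, 0.0707]
ee_rot: [[-0.999, 0.041, 0.002], [0.041, 0.999, 0.001], [-0.002, 0.001, -1.0]]
wrist_force: [-1.1, 1.5, 8.8]
gripper_width: 0.004
gripper_force: 4.5
```

Emit:
move_arm(
  series=[
    {"grip": 0, "xyz": [0, 0, -6], "angular": [0, 0, 0]},
    {"grip": 0, "xyz": [0, 0, -30], "angular": [0, 0, 0]},
    {"grip": 0, "xyz": [0, -50, -30], "angular": [0, 0, 0]},
    {"grip": 0, "xyz": [0, -100, -30], "angular": [0, 0, 0]},
    {"grip": 0, "xyz": [0, -150, -30], "angular": [0, 0, 0]},
    {"grip": 0, "xyz": [0, -180, -30], "angular": [0, 0, 0]},
  ],
)

```text
time_s: 5.4
tcp_pos: [0.4718, -0.0273, 0.0992]
ee_rot: [[-0.999, 0.044, -0.002], [0.044, 0.999, -0.0], [0.002, -0.0, -1.0]]
wrist_force: [0.1, -0.4, -0.1]
gripper_width: 0.004
gripper_force: 0.0
```

```bash
cat > look.py <<'E'
from h import *
import sys
c=r.capture("top");m=masks(c)
for k in("red","yellow"): print(k,line(c,m[k],.014))
s=r.sense();print(s["time_s"],s["tcp_pos"],s["wrist_force"])
cv2.imwrite(f"pics/{sys.argv[1]}.png",cv2.resize(c["img"][170:300,270:430,::-1],None,fx=4,fy=4,interpolation=cv2.INTER_CUBIC))
# roller ends: bright grey pixels on mat
im=c["img"].astype(int); g=((im.min(2)>75)|(m["blue"])); w=np.zeros_like(g); w[199:275,304:372]=1
g&=w; g=cv2.morphologyEx(g.astype(np.uint8),cv2.MORPH_OPEN,np.ones((3,3)))
print("roller",line(c,g,.036))
E
python3 look.py t1
```

```text
red (array([0.48986338, 0.18952406]), array([ 0.99993379, -0.01150724]), np.float64(0.17103115028151156), np.int32(481))
yellow (array([0.5311671 , 0.06889447]), array([ 0.99992526, -0.01222578]), np.float64(0.08477164926754424), np.int32(242))
5.45 [ 0.47109561 -0.02945395  0.09895553] [-1.02758268 -2.38857967 -1.0454669 ]
roller (array([0.47549649, 0.13441267]), array([0.96377733, 0.2667082 ]), np.float64(0.15621925201990727), np.int32(1723))
```

View pics/t1.png

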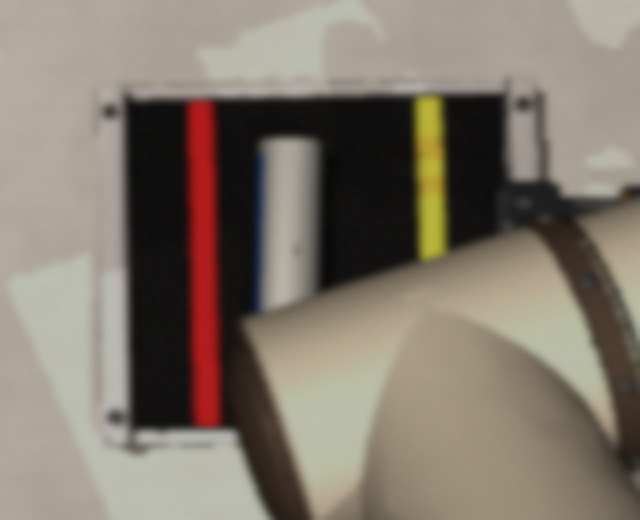

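The crop shows the roller's axis shifted from crop column 332 to 290, about 21 mm towards red, with the stripe rolled round to its left side. So it rolled cleanly. I'll make the second stroke the same way.

Emit:
move_arm(
  series=[
    {"grip": 0, "xyz": [0, 45, 0], "angular": [0, 0, 0]},
    {"grip": 0, "xyz": [0, 90, 0], "angular": [0, 0, 0]},
    {"grip": 0, "xyz": [0, 135, 0], "angular": [0, 0, 0]},
    {"grip": 0, "xyz": [0, 157, 0], "angular": [0, 0, 0]},
    {"grip": 0, "xyz": [0, 162, 0], "angular": [0, 0, 0]},
    {"grip": 0, "xyz": [0, 162, 15], "angular": [0, 0, 0]},
    {"grip": 0, "xyz": [0, 162, 25], "angular": [0, 0, 0]},
    {"grip": 0, "xyz": [0, 162, 28], "angular": [0, 0, 0]},
    {"grip": 0, "xyz": [0, 162, 29], "angular": [0, 0, 0]},
    {"grip": 0, "xyz": [0, 162, 29.5], "angular": [0, 0, 0]},
  ],
)

```text
time_s: 6.45
tcp_pos: [0.4791, 0.1359, 0.0704]
ee_rot: [[-0.999, 0.043, -0.003], [0.043, 0.999, -0.002], [0.003, -0.002, -1.0]]
wrist_force: [-4.0, -0.5, 7.2]
gripper_width: 0.006
gripper_force: 4.0
```

Emit:
move_arm(
  series=[
    {"grip": 0, "xyz": [0, 0, 0], "angular": [0, 0, 0]},
  ],
)

```text
time_s: 6.55
tcp_pos: [0.4791, 0.1359, 0.0704]
ee_rot: [[-0.999, 0.043, -0.003], [0.043, 0.999, -0.002], [0.003, -0.002, -1.0]]
wrist_force: [-2.0, -1.1, 5.1]
gripper_width: 0.006
gripper_force: 2.7
```

Emit:
move_arm(
  series=[
    {"grip": 0, "xyz": [0, 4, 0.5], "angular": [0, 0, 0]},
    {"grip": 0, "xyz": [0, 9, 0.5], "angular": [0, 0, 0]},
    {"grip": 0, "xyz": [0, 15, 0.5], "angular": [0, 0, 0]},
    {"grip": 0, "xyz": [0, 21, 0.5], "angular": [0, 0, 0]},
    {"grip": 0, "xyz": [0, 27, 0.5], "angular": [0, 0, 0]},
    {"grip": 0, "xyz": [0, 33, 0.5], "angular": [0, 0, 0]},
    {"grip": 0, "xyz": [0, 38, 0.5], "angular": [0, 0, 0]},
    {"grip": 0, "xyz": [0, 41, 0.5], "angular": [0, 0, 0]},
    {"grip": 0, "xyz": [0, 42, 0.5], "angular": [0, 0, 0]},
    {"grip": 0, "xyz": [0, 42, 0.5], "angular": [0, 0, 0]},
  ],
)

```text
time_s: 7.55
tcp_pos: [0.482, 0.1791, 0.0704]
ee_rot: [[-0.999, 0.043, 0.0], [0.043, 0.999, 0.0], [-0.0, 0.0, -1.0]]
wrist_force: [-3.3, 1.3, 5.9]
gripper_width: 0.003
gripper_force: 3.2
```

Emit:
move_arm(
  series=[
    {"grip": 0, "xyz": [0, 0, -6], "angular": [0, 0, 0]},
    {"grip": 0, "xyz": [0, 0, -30], "angular": [0, 0, 0]},
    {"grip": 0, "xyz": [0, -50, -30], "angular": [0, 0, 0]},
    {"grip": 0, "xyz": [0, -100, -30], "angular": [0, 0, 0]},
    {"grip": 0, "xyz": [0, -150, -30], "angular": [0, 0, 0]},
    {"grip": 0, "xyz": [0, -195, -30], "angular": [0, 0, 0]},
    {"grip": 0, "xyz": [0, -200, -30], "angular": [0, 0, 0]},
    {"grip": 0, "xyz": [0, -200, -30], "angular": [0, 0, 0]},
  ],
)

```text
time_s: 8.35
tcp_pos: [0.4734, -0.0221, 0.0998]
ee_rot: [[-0.999, 0.046, 0.0], [0.046, 0.999, 0.0], [-0.0, 0.0, -1.0]]
wrist_force: [0.4, 1.1, -0.0]
gripper_width: 0.003
gripper_force: 0.0
```

```bash
python3 look.py t2
```

```text
red (array([0.4898698 , 0.18984917]), array([ 0.99978325, -0.02081959]), np.float64(0.17096151552191996), np.int32(453))
yellow (array([0.53119812, 0.06892564]), array([ 0.99989599, -0.01442223]), np.float64(0.08469614126441044), np.int32(239))
8.4 [ 0.4737814  -0.02094085  0.09978643] [-0.35042028 -0.05207845 -0.97217354]
roller (array([0.4716537 , 0.14615997]), array([0.86838408, 0.49589221]), np.float64(0.16826800951897586), np.int32(1898))
```

View pics/t2.png

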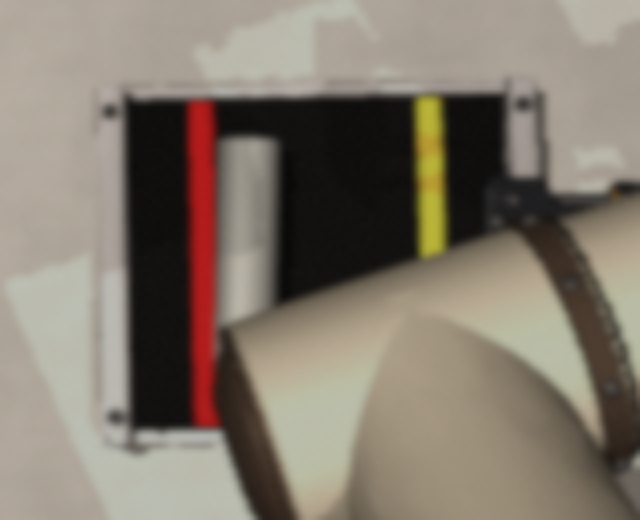

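Run:
```python
from h import *
c=r.capture("top"); im=c["img"].astype(int)
for row in (210,220,230,240,245):
    g=cv2.GaussianBlur(c["img"],(3,3),0)[row].astype(int).min(1)
    cols=[x for x in range(318,350) if g[x]>60]
    a,b=cols[0],cols[-1]
    p=to_plane(c,[[(a+b)/2,row]],.031)[0]; print(row,a,b,p)
```

```text
210 324 338 [0.54079802 0.166572   0.031     ]
220 324 338 [0.51993675 0.16732125 0.031     ]
230 324 338 [0.49915249 0.16806774 0.031     ]
240 324 338 [0.47844481 0.16881148 0.031     ]
245 324 349 [0.4677959  0.15785849 0.031     ]
```

The roller's axis is now at y ≈ 0.1688, with the red line at 0.1896. In the crop it lies just right of the red line, at column 248 against 202. The last stroke must roll it about 20.8 mm.

Emit:
move_arm(
  series=[
    {"grip": 0, "xyz": [0, 48, 0], "angular": [0, 0, 0]},
    {"grip": 0, "xyz": [0, 96, 0], "angular": [0, 0, 0]},
    {"grip": 0, "xyz": [0, 144, 0], "angular": [0, 0, 0]},
    {"grip": 0, "xyz": [0, 172, 0], "angular": [0, 0, 0]},
    {"grip": 0, "xyz": [0, 179, 0], "angular": [0, 0, 0]},
    {"grip": 0, "xyz": [0, 179, 15], "angular": [0, 0, 0]},
    {"grip": 0, "xyz": [0, 179, 25], "angular": [0, 0, 0]},
    {"grip": 0, "xyz": [0, 179, 28], "angular": [0, 0, 0]},
    {"grip": 0, "xyz": [0, 179, 29], "angular": [0, 0, 0]},
    {"grip": 0, "xyz": [0, 179, 29.5], "angular": [0, 0, 0]},
  ],
)

```text
time_s: 9.45
tcp_pos: [0.4801, 0.1573, 0.0705]
ee_rot: [[-0.999, 0.043, -0.003], [0.043, 0.999, -0.002], [0.002, -0.002, -1.0]]
wrist_force: [-4.5, -0.9, 7.8]
gripper_width: 0.005
gripper_force: 3.9
```

Emit:
move_arm(
  series=[
    {"grip": 0, "xyz": [0, 0, 0], "angular": [0, 0, 0]},
  ],
)

```text
time_s: 9.55
tcp_pos: [0.4801, 0.1573, 0.0706]
ee_rot: [[-0.999, 0.043, -0.002], [0.043, 0.999, -0.002], [0.002, -0.002, -1.0]]
wrist_force: [-2.9, -0.3, 5.2]
gripper_width: 0.005
gripper_force: 2.6
```

Emit:
move_arm(
  series=[
    {"grip": 0, "xyz": [0, 4, 0.5], "angular": [0, 0, 0]},
    {"grip": 0, "xyz": [0, 9, 0.5], "angular": [0, 0, 0]},
    {"grip": 0, "xyz": [0, 15, 0.5], "angular": [0, 0, 0]},
    {"grip": 0, "xyz": [0, 21, 0.5], "angular": [0, 0, 0]},
    {"grip": 0, "xyz": [0, 27, 0.5], "angular": [0, 0, 0]},
    {"grip": 0, "xyz": [0, 33, 0.5], "angular": [0, 0, 0]},
    {"grip": 0, "xyz": [0, 38, 0.5], "angular": [0, 0, 0]},
    {"grip": 0, "xyz": [0, 40, 0.5], "angular": [0, 0, 0]},
    {"grip": 0, "xyz": [0, 41, 0.5], "angular": [0, 0, 0]},
    {"grip": 0, "xyz": [0, 41, 0.5], "angular": [0, 0, 0]},
  ],
)

```text
time_s: 10.55
tcp_pos: [0.483, 0.1994, 0.0705]
ee_rot: [[-0.999, 0.042, 0.0], [0.042, 0.999, 0.0], [-0.0, 0.0, -1.0]]
wrist_force: [-3.8, 0.7, 6.1]
gripper_width: 0.002
gripper_force: 3.3
```

Emit:
move_arm(
  series=[
    {"grip": 0, "xyz": [0, 0, -6], "angular": [0, 0, 0]},
    {"grip": 0, "xyz": [0, 0, -40], "angular": [0, 0, 0]},
    {"grip": 0, "xyz": [0, -40, -60], "angular": [0, 0, 0]},
    {"grip": 0, "xyz": [0, -85, -60], "angular": [0, 0, 0]},
    {"grip": 0, "xyz": [0, -130, -60], "angular": [0, 0, 0]},
    {"grip": 0, "xyz": [0, -175, -60], "angular": [0, 0, 0]},
    {"grip": 0, "xyz": [0, -220, -60], "angular": [0, 0, 0]},
    {"grip": 0, "xyz": [0, -265, -60], "angular": [0, 0, 0]},
    {"grip": 0, "xyz": [0, -310, -60], "angular": [0, 0, 0]},
    {"grip": 0, "xyz": [0, -350, -60], "angular": [0, 0, 0]},
  ],
)

```text
time_s: 11.55
tcp_pos: [0.4676, -0.1528, 0.1299]
ee_rot: [[-0.999, 0.043, 0.001], [0.043, 0.999, -0.0], [-0.001, -0.0, -1.0]]
wrist_force: [1.1, -0.4, 0.9]
gripper_width: 0.006
gripper_force: 0.0
```

Emit:
move_arm(
  series=[
    {"grip": 0, "xyz": [0, -40, 0], "angular": [0, 0, 0]},
    {"grip": 0, "xyz": [0, -80, 0], "angular": [0, 0, 0]},
    {"grip": 0, "xyz": [0, -110, 0], "angular": [0, 0, 0]},
    {"grip": 0, "xyz": [0, -110, 0], "angular": [0, 0, 0]},
  ],
)

```text
time_s: 11.95
tcp_pos: [0.463, -0.2636, 0.1294]
ee_rot: [[-0.999, 0.047, 0.0], [0.047, 0.999, -0.001], [-0.0, -0.001, -1.0]]
wrist_force: [0.4, -0.1, -0.9]
gripper_width: 0.005
gripper_force: 0.0
```

```bash
python3 look.py t3
python3 - <<'E'
from h import *
c=r.capture("top")
for row in (205,210,220,230,240,250,260,265):
    g=cv2.GaussianBlur(c["img"],(3,3),0)[row].astype(int).min(1)
    cols=[x for x in range(309,345) if g[x]>60]
    if cols: a,b=cols[0],cols[-1]; print(row,a,b,to_plane(c,[[(a+b)/2,row]],.031)[0])
E
```

```text
red (array([0.56669863, 0.18890759]), array([ 0.99689694, -0.07871784]), np.float64(0.017483196719256966), np.int32(51))
yellow (array([0.48741726, 0.06951481]), array([ 0.9998918 , -0.01470998]), np.float64(0.1722638246839903), np.int32(494))
12.0 [ 0.46282701 -0.26203635  0.12934353] [-0.63964914  1.38350478  0.04420668]
roller (array([0.48338273, 0.19046557]), array([ 0.99822405, -0.05957143]), np.float64(0.14061644918071103), np.int32(886))
205 315 327 [0.55192248 0.18696272 0.031     ]
210 315 328 [0.54142048 0.18628124 0.031     ]
220 314 327 [0.52060481 0.18906737 0.031     ]
230 314 328 [0.49976982 0.18873982 0.031     ]
240 314 327 [0.47907335 0.19047872 0.031     ]
250 314 327 [0.45842228 0.1911805  0.031     ]
260 313 327 [0.4378752  0.19290871 0.031     ]
265 313 327 [0.42761548 0.19325642 0.031     ]
```

View pics/t3.png

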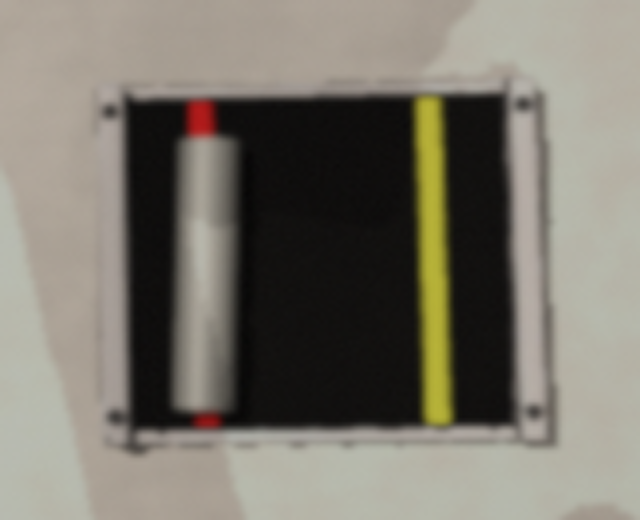

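The crop shows the roller lying over the red line. Its centre is at (0.483, 0.190), within about 1 mm of the line and 7 mm short of its midpoint, and it is tilted about 2.5°. The arm is clear of everything.

```bash
python3 -c "
from station import r
print(r.finish_job())"
```

```text
the job is handed in; nothing more can be done
None
```

The job is handed in: the roller was rolled in three strokes and, by the last picture, rests within about 1 mm of the red line's middle line, about 7 mm from its midpoint along it and about 2.5° off parallel, with the arm clear and the other things untouched; no verdict came back.

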